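# Pull the shelf board out to the mark and hold it

### The arm

A 7-joint arm with a two-finger parallel gripper is mounted at the origin on the work surface. World frame = base frame: x ahead of the robot, y to its left, z up, the work surface at z = 0. Lengths are in m, angles in rad, forces in N, time in s.
With the tool pointing down it reaches from about 0.4 to 0.85 m from the base axis. Payload 10.4 kg.
Tool frame: the origin (TCP) lies at the very end of the fingers, on their centre line; the grasp point (between the pads) lies 19 mm behind it; z points along the fingers, x is the direction in which the jaws open and shut, and the axes are right-handed (so a half turn about z gives the same grasp; the last joint's range is limited). The gripper opens to 87 mm and grips with 3 to 60 N. Pads are 19 mm wide; open, the fingers measure 117 mm over their backs; the gripper's body (75 mm by 190 mm) begins 51 mm behind the grasp point.
Start: joints at [1.296, 0.332, -0.065, 1.46, 0.022, 1.35, -0.088], TCP at [0.156, -0.605, 0.223] pointing down, gripper open.
Joint ranges: [-2.6, 2.6], [-0.5, 2.12], [-1.47, 1.34], [0.16, 2.42], [-1.27, 4.41], [0.06, 2.06], [-2.6, 2.6]. Speed limits (rad/s): [2.22, 2.22, 2.79, 2.79, 3.14, 3.14, 3.14].

### API

Orientations are given as a unit quaternion [w, x, y, z].
In Python, from workcell import arm gives the robot as it stands.
- The arm moves only by the shell command python3 -m creep 'ROWS' [OPENING] [FORCE]. ROWS is a JSON object of lists of equal length, an entry for each row: "delta_pos": the shift along the tool's x, y, z in m, a list of three; "rotation": the turn, a rotation vector about the tool's x, y, z in rad, a list of three. In form: {"delta_pos": [[dx, dy, dz], ...], "rotation": [[ax, ay, az], ...]}. A call has 1 to 8 rows; each row shifts and turns the commanded pose from where the row before left it, along the tool's axes as they then stand; what a row does not reach is not made up. A row lasts 1/8 s, in which the tool goes at most 62.5 mm and 10.7 degrees, less where a joint would pass 70% of its speed; a pose out of reach is approached as far as the arm can. A call is refused whole if a number of a shift passes 0.0625 or a number of a turn 0.188, either way. A call with a gripper value outside its range is refused whole. OPENING is the opening, from 0 (shut) to 1 (fully open), set as the call begins (- or left out, the last holds). The fingers move at their own pace and stop on an object; FORCE is the grip in N (left out, the last holds). Time passes only in rows, so rows that do not move let the fingers close. It gives the time, the measured TCP pose, the force and the opening at its end, in the units of the state.
- arm.observe(): the state, without advancing time (a new reading comes with each control period).
- arm.read_camera(name): name is "scene" or "top"; returns (picture, depth): 384x512x3 uint8, red, green, blue; 384x512 float32, m along the optical axis (not along the pixel's ray), 0 where there is no reading.
- arm.camera_info(name): a dict with "fov_y" (degrees; the focal length in pixels is half the picture's height over the tangent of half this angle, whatever the lens; pixels are square), "cx", "cy" (the principal point, pixels), "extrinsics" (4x4, takes a point from camera to world coordinates). Camera axes: x right, y down, z forward; pixel columns grow to the right and rows downward; lengths in m; the calibration is good to about 2 mm. A picture is of the moment at which its call begins. camera_info takes no time and is no camera call.
- arm.close_job(): hands the job in, once; it reports no verdict.
The state is a dict: "time": time; "qpos": joint angles; "qd": joint speeds; "joint_efforts": joint torques, N m; "eef_pos": TCP position; "orientation": TCP orientation; "ft_force": force on the tool from outside, world axes, zero at the start; "ft_torque": the same for the moment, N m; "opening": opening from 0.0 (shut) to 1.0 (fully open).
Only numpy, scipy, OpenCV 4.12 (cv2) and the standard library are available. Lean on these libraries where they do the work, as an engineer would, in place of code of your own. Each camera call takes 0.05 s, during which the arm holds its last target.

### The job

First take the ring spanner off the shelf board and hang it by its eye on the yellow peg, left dangling there. Then slide the board straight out over the end of its stand by its black grip block until its red end is in line with the yellow pointer, lying flat with the two small valve blocks still standing where they are on it. It would tip there, so finish while still holding it flat, without letting go, and leave everything else where it is.

Things in the scene. Friction and masses are not known exactly. Their poses are not given: they have to be found in the camera images.
- spanner_mid (a point): Steel flat ring spanner, 160 long and 10 thick, lying flat on the board. This point is the place to grip, half-way up its shank (shank 20 wide; plain over 40 either side of this point along x), 5 mm above the board. x points along the spanner to the eye, z up out of its face. It weighs about 160 g and its centre of mass is about 5 mm from this point towards the eye.
- spanner_eye (a point): Centre of the spanner's eye, 66 mm along the spanner's x from spanner_mid: a round through-hole 30 in diameter in a ring of 48 outside diameter, 10 thick. Axes as spanner_mid.
- peg_rack: Fixed dark blue upright tool post, 44 wide (y), 16 thick (x from 0 to 16) and 227 high, on a steel foot. Origin at table height under the middle of its front face; x points from the front face to the back, so its front, where the peg stands out, looks to -x. The single yellow peg, 10 in diameter and 80 long with a round end, rises from the front face (195 above the table) forward (to -x) and up at 45 degrees to its tip. A tool hung on it dangles in front of the post.
- peg_mid (a point): Point on the peg's centre line half-way along it (28 mm ahead of the post's front face, 223 above the table). Axes as peg_rack.
- peg_tip (a point): Tip of the peg (57 mm ahead of the post's front face, 252 above the table; the round end adds 5). Axes as peg_rack.
- stand: Fixed low stand, blue frame with a cork-brown chipboard deck 320 (x) by 200 (y), deck 100 above the table. Origin at table height under its centre; the board slides out over the deck's edge at x = -160, towards its -x.
- board_grip (a point): Centre of the black square grip block on the board: 32 by 32 and 36 high above the board's top, screwed to the board; it can be gripped across either pair of sides from above. It stands on the pale grey shelf board (380 by 140, 18 thick, about 0.5 kg, loose on the deck and with no guides), 36 mm in from its outer end, half-way across. x points along the board to its inner end (so -x is outward), z up. The grip block's top is 18 above this point, the board's top 18 below it.
- board_end (a point): Middle of the board's red outer end face (half-way up and across, 36 mm beyond board_grip along -x of the board, 27 below it). Axes as board_grip. As the board starts the end already hangs 50 to 80 over the edge of the stand. With more than about 170 overhang the board tips if let go.
- pointer (a point): Tip of the fixed yellow pointer blade (4 thick) of a gauge post that stands beyond the stand's edge, beside the board's path (on its -y side), at the board's height, about 20 mm clear of the board's side. x as the stand's x: the board's end is at the mark when its x along this axis equals the pointer's. The blade's top is 9 above this point, the same height as the board's top.
- block_a_mid (a point): Small aluminium valve block with a black cap, 38 by 38 and 45 high over its cap, standing loose on the board behind the grip block, about 99 mm from it along the board; 0.14 kg. This point is 16 mm above its underside.
- block_b_mid (a point): The same with a green cap, beside it.
- valve_block_mid (a point): Bystander: valve block 70 by 50, 71 high over its black cap, loose on the table; 25 mm above its underside.
- cartridge_mid (a point): Bystander: brass cartridge valve, 42 in diameter, 60 high, standing on the table; half-way up.
- jar_mid (a point): Bystander: white jar with a blue lid, 56 in diameter, 75 high; half-way up.
- plug_block_mid (a point): Bystander: valve block 60 by 60, 64 high over its green cap; 22 mm above its underside.
There are look-alikes about, which are no part of the job. There is more than one size of the part that bears spanner_mid; the job needs the smaller. What is shaped like the peg_rack but purple is not meant.

How it is judged:
On the way, in this order (a step that is already met when the one before it is completed fails the run):
1. the spanner dangles by its eye on the peg, let go (distance between spanner_eye and peg_mid below 0.052 m and angle between spanner_mid's own x axis and vertical below 0.5 rad and contact force between spanner and peg_rack above 0.4 N and contact force between the fingers and spanner below 0.1 N), for 0.3 s.
2. the board is held at the mark, flat (x of board_end in the frame of pointer between -0.01 and 0.01 m and angle between board_end's own z axis and vertical below 0.06 rad and angle between the x axis of board_end and the x axis of stand, either way round below 0.12 rad and y of board_end in the frame of stand between -0.025 and 0.025 m and z of board_end in the frame of stand between 0.101 and 0.119 m and contact force between the fingers and board above 0.5 N and contact force between board and gauge below 0.3 N), for 0.3 s.
At the end, for the whole second after the job is handed in: Spanner dangles on the peg, let go, eye up within 0.5 rad. Board end within 10 mm of the pointer, straight (0.12 rad, 25 mm), level (0.06 rad), at deck height within 9 mm, at rest, held by the fingers, clear of the gauge; both blocks upright on its outer part (within 170 mm of the end) (all of step 1 and all of step 2 and angle between each of block_a_mid, block_b_mid's own z axis and vertical below 0.15 rad and z of block_a_mid in the frame of board_end between 0.015 and 0.04 m and x of each of block_a_mid, block_b_mid in the frame of board_end below 0.17 m and z of block_b_mid in the frame of board_end between 0.015 and 0.04 m and linear speed of board below 0.02 m/s and linear speed of spanner below 0.05 m/s); the arm keeps its last pose, push and grip.
It fails at once if the board tips (over 0.15 rad) (angle between board_end's own z axis and vertical above 0.15 rad).
It fails at once if the big valve block is moved by more than 40 mm (distance of valve_block_mid from where it was at the start of the episode above 0.04 m).
It fails at once if the brass cartridge is moved by more than 40 mm (distance of cartridge_mid from where it was at the start of the episode above 0.04 m).
It fails at once if the jar is moved by more than 40 mm (distance of jar_mid from where it was at the start of the episode above 0.04 m).
It fails at once if the green-capped block is moved by more than 40 mm (distance of plug_block_mid from where it was at the start of the episode above 0.04 m).
It also fails if it takes over 67 s, if anything falls off the work surface, if the arm or the gripper's body presses on something with over 40 N, if the wrist force passes 120 N, or if a joint passes its speed limit or range.

## Working session

There is one attempt and no reset: what is moved stays moved. The work goes in short steps, Python scripts to look and compute and a shell command to move; the robot and the scene stay as the last step left them, time stands still between calls to the robot, and variables do not carry over. Pictures are saved under pics/ and viewed, and the job is handed in when it is done.

```bash
ls; mkdir -p pics
cat > h.py <<'E'
import numpy as np, cv2
from workcell import arm
def shot(name,tag):
    im,d=arm.read_camera(name); np.savez(f'{tag}.npz',im=im,d=d)
    cv2.imwrite(f'pics/{tag}.png',cv2.resize(im[:,:,::-1],(800,600),interpolation=cv2.INTER_CUBIC)); return im,d
def K(name):
    c=arm.camera_info(name); f=192/np.tan(np.radians(c['fov_y'])/2); return f,c['cx'],c['cy'],np.array(c['extrinsics'])
def cloud(name,d):
    f,cx,cy,E=K(name); v,u=np.mgrid[:384,:512]
    P=np.stack([(u-cx)/f*d,(v-cy)/f*d,d],-1)
    return P@E[:3,:3].T+E[:3,3]
def ray(name,u,v,z):
    f,cx,cy,E=K(name); r=E[:3,:3]@np.array([(u-cx)/f,(v-cy)/f,1]); o=E[:3,3]
    return o+r*(z-o[2])/r[2]
def proj(name,p):
    f,cx,cy,E=K(name); q=E[:3,:3].T@(np.array(p)-E[:3,3]); return q[:2]/q[2]*f+[cx,cy]
E
python3 - <<'E'
from h import *
for n in('scene','top'):
    shot(n,n+'0'); print(arm.camera_info(n))
print(arm.observe())
E
```

```text
pics
{'fov_y': 43.85670758274145, 'cx': 260.5287574866301, 'cy': 190.84045407654617, 'extrinsics': array([[ 0.58837656,  0.65017356, -0.48071548,  1.19190115],
       [ 0.80855656, -0.46792407,  0.35676793, -0.45488356],
       [ 0.00702273, -0.59859954, -0.80101765,  1.27893596],
       [ 0.        ,  0.        ,  0.        ,  1.        ]])}
{'fov_y': 53.45112613226676, 'cx': 252.9595893787669, 'cy': 194.7239106198185, 'extrinsics': array([[-0.01336004, -0.99496489,  0.09932965,  0.36520573],
       [-0.99976879,  0.01496591,  0.01543955,  0.01538081],
       [-0.01684837, -0.09910041, -0.99493479,  1.61597843],
       [ 0.        ,  0.        ,  0.        ,  1.        ]])}
{'time': 0.1, 'qpos': array([ 1.29637508,  0.33283039, -0.06467181,  1.46088517,  0.02160019,
        1.34991636, -0.08850643]), 'qd': array([ 1.13295249e-03, -2.56539934e-03,  7.30991089e-05, -1.63852346e-03,
       -1.22960038e-03,  3.48871145e-04,  3.93122341e-05]), 'joint_efforts': array([ 1.10793251e-03, -6.24549150e+01,  2.43635208e-02, -3.90718961e+01,
       -6.14911783e-02,  3.66338412e-02,  1.16138895e-04]), 'eef_pos': array([ 0.15561754, -0.60493836,  0.22180659]), 'orientation': array([-3.82928753e-04,  7.90302091e-01, -6.12717026e-01, -5.52254593e-04]), 'ft_force': array([-0.71906094, -0.06074669, -0.31906485]), 'ft_torque': array([-0.0217987 , -0.08064523,  0.02115984]), 'opening': 0.9992206062971222}
```

View pics/scene0.png

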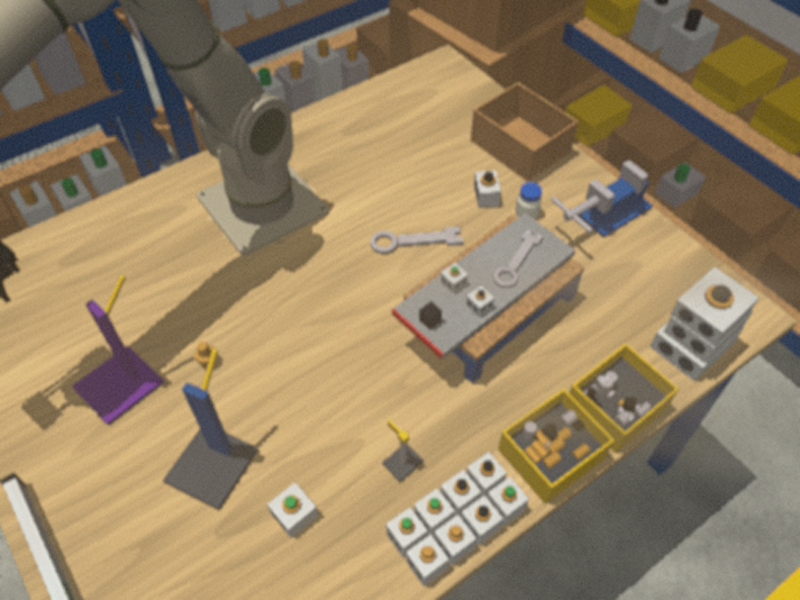

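View pics/top0.png

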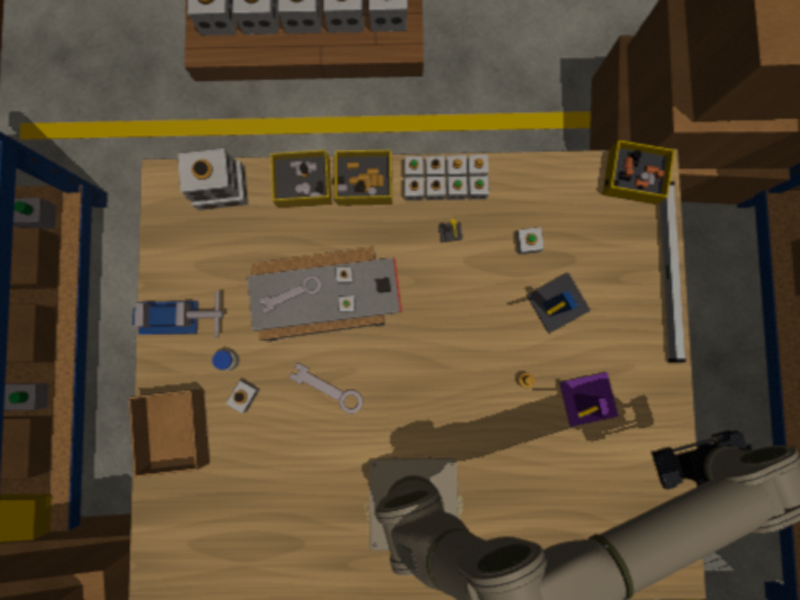

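Run:
```python
from h import *
for n,(x0,x1,y0,y1) in {'top':(150,390,120,220),'scene':(220,390,120,320)}.items():
    im=np.load(n+'0.npz')['im'][y0:y1,x0:x1,::-1]
    s=min(800/(x1-x0),600/(y1-y0)); print(n,s)
    cv2.imwrite(f'pics/{n}0c.png',cv2.resize(im,None,fx=s,fy=s,interpolation=cv2.INTER_CUBIC))
n='scene';x0,x1,y0,y1=90,230,190,340
im=np.load(n+'0.npz')['im'][y0:y1,x0:x1,::-1]
cv2.imwrite(f'pics/{n}0d.png',cv2.resize(im,None,fx=4,fy=4,interpolation=cv2.INTER_CUBIC))
```

```text
top 3.3333333333333335
scene 3.0
```

View pics/top0c.png

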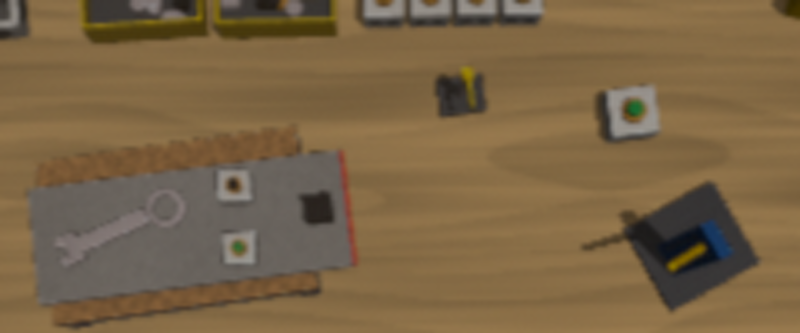

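View pics/scene0c.png

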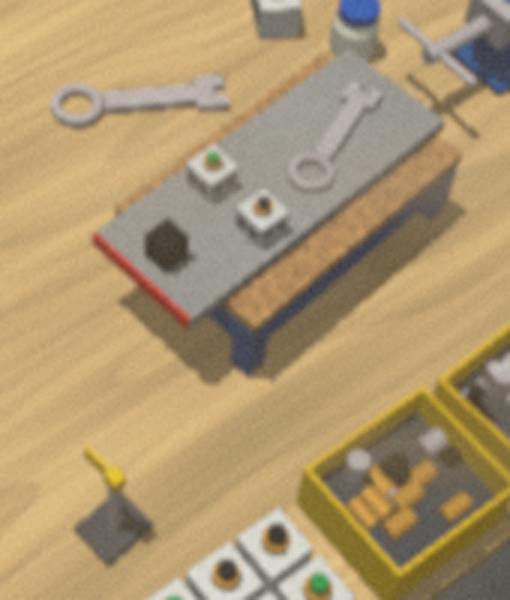

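View pics/scene0d.png

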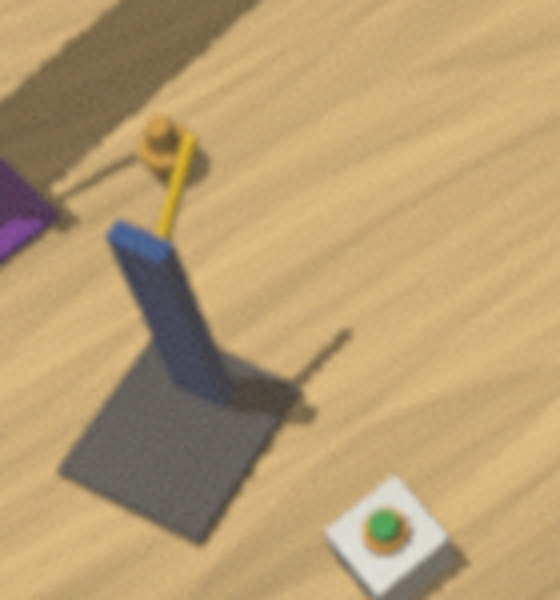

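Run:
```python
from h import *
C={}
for n in('top','scene'):
    z=np.load(n+'0.npz'); im=z['im']; P=cloud(n,z['d']); hsv=cv2.cvtColor(im,cv2.COLOR_RGB2HSV).astype(int)
    H,S,V=hsv[...,0],hsv[...,1],hsv[...,2]
    box=np.zeros(H.shape,bool)
    if n=='top': box[135:225,155:390]=1
    else: box[120:330,90:390]=1
    def rep(name,m,zr):
        m=m&box&(z['d']>0)&(P[...,2]>zr[0])&(P[...,2]<zr[1])
        k,l,st,ce=cv2.connectedComponentsWithStats(m.astype(np.uint8))
        for i in range(1,k):
            if st[i,4]<12: continue
            mm=l==i; q=P[mm]; 
            c,sz,a=cv2.minAreaRect(q[:,:2].astype(np.float32)*1000)
            print(n,name,st[i,4],'px',ce[i].round(1),'med',np.median(q,0).round(4),'rect',np.round(c,1),np.round(sz,1),round(a,1),'z',np.percentile(q[:,2],[5,95]).round(3))
    rep('red',((H<8)|(H>172))&(S>120)&(V>60),(.05,.16))
    rep('yel',(H>20)&(H<32)&(S>170),(.09,.3))
    rep('blue',(H>100)&(H<125)&(S>100),(.2,.25))
    rep('black',(V<60),(.13,.18))
    rep('white',(S<40)&(V>150),(.14,.18))
    rep('boardlike',(S<45)&(V>60),(.108,.145))
```

```text
top yel 23 px [290.  143.7] med [ 0.7213 -0.1121  0.1195] rect [ 709.9 -110.4] [45.6 12. ] 0.6 z [0.112 0.126]
top yel 37 px [355.6 196.5] med [ 0.494  -0.3386  0.227 ] rect [ 492.5 -336.5] [13.7 61. ] 19.6 z [0.129 0.256]
top blue 65 px [363.6 191.6] med [ 0.5111 -0.3673  0.226 ] rect [ 509.9 -368.5] [42.4 16.7] 27.3 z [0.211 0.23 ]
top black 68 px [244.9 182.2] med [0.5608 0.0681 0.1547] rect [561.6  69. ] [29.7 30.9] 7.4 z [0.145 0.159]
top black 20 px [355.4 191.4] med [ 0.5178 -0.3555  0.1538] rect [ 517.6 -355.9] [19.2  3.4] 26.4 z [0.131 0.175]
top boardlike 2891 px [204.6 188.4] med [0.5427 0.2368 0.1194] rect [545.2 223.1] [138.5 369.1] 6.4 z [0.114 0.129]
scene red 115 px [267.9 213.9] med [0.5783 0.0315 0.1162] rect [569.9  31.2] [133.9   6.4] 5.8 z [0.107 0.122]
scene yel 67 px [133.9 234.6] med [ 0.4895 -0.3332  0.2404] rect [ 491.7 -336.8] [ 8.6 47.5] 31.8 z [0.214 0.256]
scene yel 37 px [255.8 276.9] med [ 0.7243 -0.1177  0.118 ] rect [ 713.5 -119.6] [42.1 11.1] 14.4 z [0.11  0.123]
scene blue 56 px [124.4 250.4] med [ 0.5131 -0.374   0.2281] rect [ 512.3 -374. ] [38.8  9.5] 29.2 z [0.224 0.232]
scene white 90 px [290.8 175.7] med [0.5242 0.1514 0.1504] rect [518.  158.1] [41.2 39.9] 89.8 z [0.145 0.154]
scene white 108 px [307.  189.8] med [0.5941 0.1594 0.15  ] rect [589.9 164.4] [40.  40.3] 4.1 z [0.146 0.155]
scene boardlike 63 px [385.2 123. ] med [0.5102 0.5764 0.1183] rect [508. 582.] [49.7 21.6] 4.6 z [0.109 0.123]
scene boardlike 3810 px [312.3 179.3] med [0.5528 0.2267 0.1193] rect [547.7 222.1] [144.6 375.8] 6.8 z [0.114 0.13 ]
scene boardlike 32 px [138.1 271.8] med [ 0.5292 -0.3654  0.1287] rect [ 526.4 -370.6] [22.1 10.7] 63.4 z [0.113 0.142]
```

Run:
```python
from h import *
for n in('top','scene'):
    z=np.load(n+'0.npz'); im=z['im']; P=cloud(n,z['d']); hsv=cv2.cvtColor(im,cv2.COLOR_RGB2HSV).astype(int)
    H,S,V=hsv[...,0],hsv[...,1],hsv[...,2]
    # cork deck
    x=np.array([-.115,.993]);c=np.array([.546,.2225])
    s=(P[...,:2]-c)@x; t=(P[...,:2]-c)@np.array([.993,.115])
    m=(abs(P[...,2]-.1)<.006)&(z['d']>0)&(abs(s)<.23)&(abs(t)<.15)&(S>60)&(H>4)&(H<25)
    for side,mm in(('t+',m&(t>.075)),('t-',m&(t<-.075))):
        k,l,st,ce=cv2.connectedComponentsWithStats(mm.astype(np.uint8))
        if k<2: continue
        i=1+np.argmax(st[1:,4]); q=P[l==i]
        print(n,'cork',side,st[i,4],'s',np.percentile(s[l==i],[1,99]).round(4),'t',np.percentile(t[l==i],[1,99]).round(4))
        ss,tt=s[l==i],t[l==i]
        # outer edge per s-bin
        e=[];b=np.arange(-.14,.14,.02)
        for a in b:
            g=tt[(ss>=a)&(ss<a+.02)]
            e.append((max(g) if side=='t+' else min(g)) if len(g) else np.nan)
        e=np.array(e);ok=~np.isnan(e)
        if ok.sum()>3: print('  edge slope rad',np.polyfit(b[ok],e[ok],1).round(4))
    # spanner on the board
    brd=(abs(s)<.185)&(abs(t)<.066)&(P[...,2]>.105)&(P[...,2]<.14)&(s>-.06)
    print(n,'V pct',np.percentile(V[brd],[5,25,50,75,90,95]))
    med=np.median(V[brd]); m=brd&(V>med+22)
    m=cv2.morphologyEx(m.astype(np.uint8),cv2.MORPH_CLOSE,np.ones((3,3)))
    k,l,st,ce=cv2.connectedComponentsWithStats(m)
    for i in range(1,k):
        if st[i,4]<40: continue
        v,u=np.where(l==i)
        q=np.array([ray(n,a,b,.128)[:2] for a,b in zip(u,v)])
        c0=q.mean(0);U,Sg,Vt=np.linalg.svd(q-c0); 
        print(n,'spanner',st[i,4],ce[i].round(1),c0.round(4),'dir',Vt[0].round(3),'ext',((q-c0)@Vt[0]).min().round(4),((q-c0)@Vt[0]).max().round(4),'lat',((q-c0)@Vt[1]).min().round(4),((q-c0)@Vt[1]).max().round(4))
        h=[round(1000*np.ptp(((q-c0)@Vt[1])[abs((q-c0)@Vt[0]-a)<.005])) for a in np.arange(-.08,.081,.01) if (abs((q-c0)@Vt[0]-a)<.005).any()]
        print(h)
    # pointer
    x0,x1,y0,y1=(275,305,128,160) if n=='top' else (235,275,255,310)
    m=np.zeros(H.shape,bool); m[y0:y1,x0:x1]=1; m&=(H>20)&(H<34)&(S>140)&(V>70)
    v,u=np.where(m); q=np.array([ray(n,a,b,.118)[:2] for a,b in zip(u,v)]); print(n,'ptr'); print(q[np.argsort(q[:,0])][:10].round(4).tolist(), q[:,0].max())
```

```text
top cork t+ 561 s [-0.1344  0.1788] t [0.0755 0.1077]
  edge slope rad [-0.0094  0.1071]
top cork t- 315 s [-0.1374  0.1762] t [-0.093  -0.0751]
  edge slope rad [-0.009  -0.0918]
top V pct [101. 103. 105. 106. 115. 124.]
top spanner 51 [183.9 189. ] [0.5407 0.3102] dir [-0.413  0.911] ext -0.0389 0.0436 lat -0.0058 0.0053
[5, 9, 9, 9, 7, 7, 7, 7, 5]
top ptr
[[0.6877, -0.1154], [0.6917, -0.1155], [0.6958, -0.1156], [0.6958, -0.1116], [0.6998, -0.1157], [0.6999, -0.1117], [0.7039, -0.1158], [0.704, -0.1118], [0.7079, -0.1159], [0.708, -0.1119]] 0.7325689706905287
scene cork t+ 917 s [-0.1414  0.1739] t [0.0753 0.1078]
  edge slope rad [-0.0098  0.1078]
scene cork t- 289 s [-0.144  0.172] t [-0.0952 -0.0785]
  edge slope rad [-0.0067 -0.094 ]
scene V pct [141. 156. 159. 162. 171. 179.]
scene spanner 91 [333.5 160. ] [0.5376 0.3176] dir [ 0.423 -0.906] ext -0.0537 0.0494 lat -0.0107 0.0119
[6, 22, 9, 11, 9, 11, 13, 11, 11, 10, 7]
scene ptr
[[0.6889, -0.1207], [0.6905, -0.1185], [0.6914, -0.1225], [0.693, -0.1203], [0.6945, -0.1181], [0.6954, -0.122], [0.697, -0.1198], [0.6979, -0.1237], [0.6986, -0.1176], [0.6994, -0.1215]] 0.737485167171014
```

Run:
```python
from h import *
for n in('top','scene'):
    z=np.load(n+'0.npz'); im=z['im']; P=cloud(n,z['d']); V=cv2.cvtColor(im,cv2.COLOR_RGB2HSV)[...,2].astype(int)
    x=np.array([-.115,.993]);c=np.array([.546,.2225])
    s=(P[...,:2]-c)@x; t=(P[...,:2]-c)@np.array([.993,.115])
    brd=(s<.184)&(s>-.03)&(abs(t)<.065)&(P[...,2]>.105)&(P[...,2]<.14)
    med=np.median(V[brd]); m=brd&(V>med+(6 if n=='top' else 9))
    k,l,st,ce=cv2.connectedComponentsWithStats(m.astype(np.uint8)); 
    for i in [j for j in range(1,k) if st[j,4]>30]:
        v,u=np.where(l==i); q=np.array([ray(n,a,b,.128)[:2] for a,b in zip(u,v)])
        c0=q.mean(0); Vt=np.linalg.svd(q-c0)[2]; d=Vt[0]*(-np.sign(Vt[0][1])); e=np.array([-d[1],d[0]])
        a=(q-c0)@d; b=(q-c0)@e
        print(n,st[i,4],c0.round(4),d.round(3),'ext',a.min().round(4),a.max().round(4))
        for k0 in np.arange(-.1,.1,.01):
            g=b[abs(a-k0)<.005]
            if len(g): print('   %.2f %5.1f %5.1f n%d'%(k0,g.min()*1e3,g.max()*1e3,len(g)))
        M=(l==i).astype(np.uint8)
        cs,hi=cv2.findContours(M,cv2.RETR_CCOMP,cv2.CHAIN_APPROX_NONE)
        for cc,h in zip(cs,hi[0]):
            if h[3]>=0 and len(cc)>4:
                mo=cc[:,0].mean(0); print('  hole',len(cc),mo,ray(n,*mo,.123).round(4))
```

```text
top 213 [0.5449 0.3049] [ 0.378 -0.926] ext -0.0776 0.0836
   -0.08 -15.8  14.6 n4
   -0.07 -17.3  16.7 n15
   -0.06 -16.7  15.8 n22
   -0.05 -16.2   9.0 n14
   -0.04  -8.2   8.0 n11
   -0.03  -9.2   7.1 n12
   -0.02  -8.6   9.2 n12
   -0.01  -8.1   8.2 n11
   -0.00  -7.5   8.8 n12
   0.01  -8.4  11.5 n14
   0.02  -7.9  10.6 n12
   0.03  -7.3   9.0 n12
   0.04 -15.0  15.4 n11
   0.05 -19.7  21.3 n13
   0.06 -21.2  23.4 n8
   0.07 -20.6  18.7 n16
   0.08 -12.7  14.1 n14
  hole 25 [198.96 181.76] [0.569  0.2516 0.123 ]
scene 219 [0.5441 0.3035] [ 0.383 -0.924] ext -0.0729 0.0827
   -0.07 -16.3  16.8 n14
   -0.06 -15.3  15.0 n22
   -0.05 -13.4  14.1 n19
   -0.04  -5.9   6.9 n10
   -0.03  -8.6   7.8 n13
   -0.02  -8.4   7.9 n13
   -0.01  -8.2   8.9 n14
   -0.00  -9.1   8.0 n14
   0.01  -8.1   9.0 n15
   0.02  -7.1   9.1 n12
   0.03  -6.9   8.2 n14
   0.04 -11.2   8.3 n10
   0.05 -20.0  20.7 n12
   0.06 -20.8  21.6 n9
   0.07 -19.7  20.7 n14
   0.08 -11.7  12.0 n14
```

```bash
python3 -c "
from workcell import arm
print([a for a in dir(arm) if a[0]!='_'])"
python3 -m creep '{"delta_pos":[[0,0,-0.02],[0,0,-0.04],[0,0,-0.05],[0,0,-0.04],[0,0,-0.03],[-0.01,-0.025,0],[-0.02,-0.05,0],[-0.02,-0.05,0]],"rotation":[[0,0,0],[0,0,0],[0,0,0],[0,0,0],[0,0,0],[0,0,0],[0,0,0],[0,0,0]]}' 0.5 20
python3 -m creep '{"delta_pos":[[-0.02,-0.05,0],[-0.02,-0.05,0],[-0.02,-0.05,0],[-0.02,-0.05,0],[-0.02,-0.05,0],[-0.02,-0.05,0],[-0.02,-0.05,0],[-0.02,-0.025,0]],"rotation":[[0,0,0],[0,0,0],[0,0,0],[0,0,0],[0,0,0],[0,0,0],[0,0,0],[0,0,0]]}'
```

```text
['IKError', 'camera_info', 'close_job', 'observe', 'read_camera']
time: 1.1
eef_pos: [0.2652, -0.5247, 0.4021]
orientation: [-0.0, 0.79, -0.613, -0.0]
ft_force: [0.4, 0.6, 1.1]
opening: 0.5
time: 2.1
eef_pos: [0.5895, -0.275, 0.401]
orientation: [-0.0, 0.791, -0.612, -0.001]
ft_force: [0.5, -0.3, 1.0]
opening: 0.503
```

```bash
python3 -m creep '{"delta_pos":[[-0.04,-0.01,0],[-0.055,-0.01,0],[-0.055,-0.01,0],[-0.055,-0.01,0],[-0.055,-0.01,0],[-0.055,-0.01,0],[-0.055,-0.01,0],[-0.055,-0.01,0]],"rotation":[[0,0,0],[0,0,0],[0,0,0],[0,0,0],[0,0,0],[0,0,0],[0,0,0],[0,0,0]]}'
python3 -m creep '{"delta_pos":[[-0.055,-0.01,0],[-0.055,-0.01,0],[-0.04,0,0],[0,0,0],[0,0,0],[0,0,0],[0,0,0],[0,0,0]],"rotation":[[0,0,0],[0,0,0],[0,0,-0.08],[0,0,-0.18],[0,0,-0.18],[0,0,-0.18],[0,0,-0.18],[0,0,-0.18]]}'
python3 -m creep '{"delta_pos":[[0,0,0.03],[0,0,0.04],[0,0,0.04],[0,0,0.04],[0,0,0.02],[0,0,0]],"rotation":[[0,0,-0.18],[0,0,-0.18],[0,0,-0.18],[0,0,-0.18],[0,0,0],[0,0,0]]}'
python3 - <<'E'
from h import *
from scipy.spatial.transform import Rotation as R
o=arm.observe();w,x,y,z=o['orientation'];M=R.from_quat([x,y,z,w]).as_matrix();print(M.round(3),o['qpos'].round(3),o['eef_pos'])
E
```

```text
time: 3.1
eef_pos: [0.5588, 0.1557, 0.4023]
orientation: [0.0, 0.79, -0.613, 0.0]
ft_force: [1.2, 0.0, -0.4]
opening: 0.504
time: 4.1
eef_pos: [0.5412, 0.3043, 0.4021]
orientation: [0.0, 0.986, -0.166, -0.0]
ft_force: [1.0, 0.3, -1.0]
opening: 0.501
time: 4.85
eef_pos: [0.541, 0.304, 0.2317]
orientation: [0.0, 0.982, 0.187, -0.001]
ft_force: [0.2, -0.9, 0.8]
opening: 0.501
[[ 0.93   0.368 -0.002]
 [ 0.368 -0.93  -0.001]
 [-0.002  0.    -1.   ]] [ 0.074  0.46  -0.901  1.422  0.359  1.433 -0.449] [0.54099194 0.3039707  0.23169366]
```

```bash
python3 -m creep '{"delta_pos":[[0.002,-0.003,0.02],[0.002,-0.002,0.025],[0,0,0.02],[0,0,0.01],[0,0,0]],"rotation":[[0,0,-0.015],[0,0,0],[0,0,0],[0,0,0],[0,0,0]]}'
python3 - <<'E'
from h import *
for n,(x0,x1,y0,y1) in {'top':(150,270,150,220),'scene':(270,390,110,210)}.items():
    im,d=shot(n,n+'1'); im=im[y0:y1,x0:x1,::-1]
    s=min(700/(x1-x0),600/(y1-y0)); cv2.imwrite(f'pics/{n}1c.png',cv2.resize(im,None,fx=s,fy=s,interpolation=cv2.INTER_CUBIC))
E
```

```text
time: 5.48
eef_pos: [0.543, 0.3105, 0.1572]
orientation: [0.0, 0.98, 0.197, -0.0]
ft_force: [0.1, 0.2, 0.4]
opening: 0.501
```

View pics/scene1c.png

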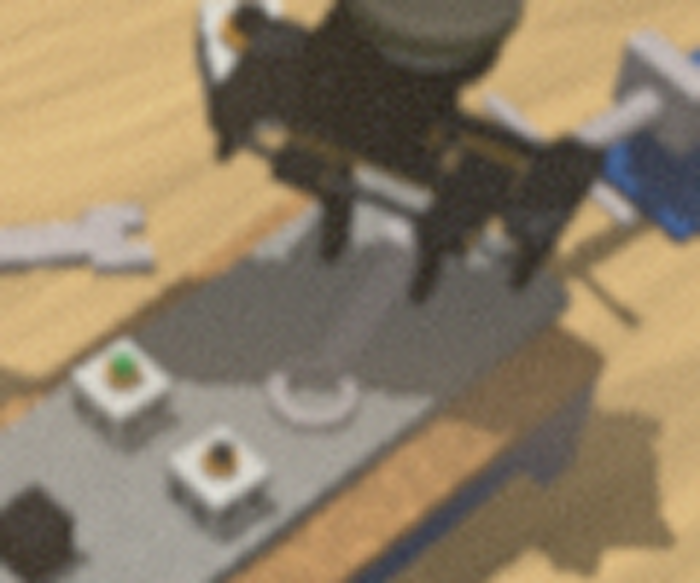

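View pics/top1c.png

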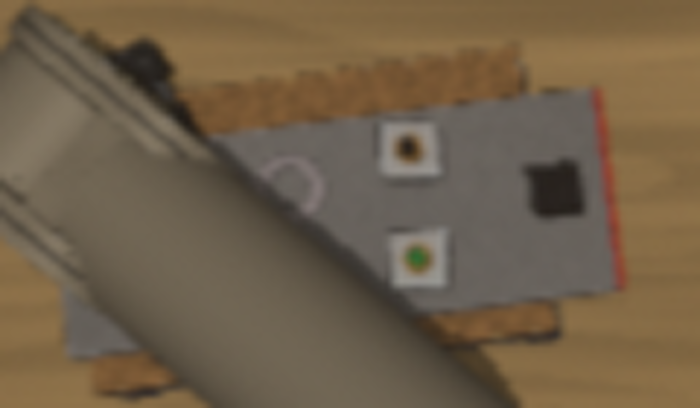

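```bash
python3 -m creep '{"delta_pos":[[0,0,0.015],[0,0,0.013],[0,0,0.008],[0,0,0],[0,0,0]],"rotation":[[0,0,0],[0,0,0],[0,0,0],[0,0,0],[0,0,0]]}'
python3 -m creep '{"delta_pos":[[0,0,0],[0,0,0],[0,0,0],[0,0,0],[0,0,0],[0,0,0]],"rotation":[[0,0,0],[0,0,0],[0,0,0],[0,0,0],[0,0,0],[0,0,0]]}' 0 25
```

```text
time: 6.2
eef_pos: [0.5432, 0.3108, 0.1218]
orientation: [-0.0, 0.98, 0.197, 0.0]
ft_force: [-1.2, 0.7, 0.3]
opening: 0.498
time: 6.95
eef_pos: [0.5431, 0.3105, 0.1216]
orientation: [0.0, 0.98, 0.197, 0.0]
ft_force: [-2.0, -1.6, 2.7]
opening: 0.225
```

```bash
python3 -m creep '{"delta_pos":[[0,0,-0.005],[0,0,-0.02],[0,0,-0.03],[0,0,-0.04],[0,0,-0.04],[0,0,-0.03],[0,0,-0.02],[0,0,0]],"rotation":[[0,0,0],[0,0,0],[0,0,0],[0,0,0],[0,0,0],[0,0,0],[0,0,0],[0,0,0]]}' 0 40
python3 - <<'E'
from h import *
for n,(x0,x1,y0,y1) in {'top':(110,310,120,250),'scene':(250,390,60,210)}.items():
    im,d=shot(n,n+'2'); im=im[y0:y1,x0:x1,::-1]
    s=min(700/(x1-x0),600/(y1-y0)); cv2.imwrite(f'pics/{n}2c.png',cv2.resize(im,None,fx=s,fy=s,interpolation=cv2.INTER_CUBIC))
E
```

```text
time: 7.95
eef_pos: [0.5432, 0.3114, 0.309]
orientation: [-0.001, 0.98, 0.197, 0.002]
ft_force: [0.6, 0.6, -3.0]
opening: 0.219
```

View pics/scene2c.png

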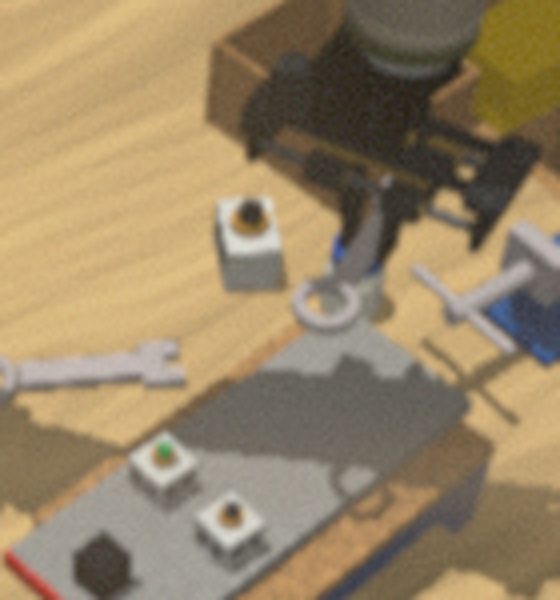

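View pics/top2c.png

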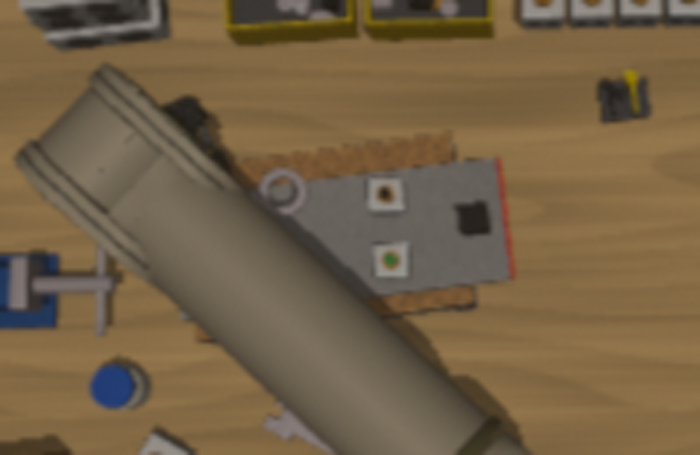

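```bash
cat >> h.py <<'E'
from scipy.spatial.transform import Rotation as R
def pose():
    o=arm.observe();w,x,y,z=o['orientation'];return o['eef_pos'],R.from_quat([x,y,z,w]).as_matrix()
def tri(a,b):
    L=[]
    for n,(u,v) in(('scene',a),('top',b)):
        f,cx,cy,E=K(n); r=E[:3,:3]@np.array([(u-cx)/f,(v-cy)/f,1]); L.append((E[:3,3],r/np.linalg.norm(r)))
    (o1,r1),(o2,r2)=L; t=np.linalg.lstsq(np.c_[r1,-r2],o2-o1,rcond=None)[0]
    p,q=o1+t[0]*r1,o2+t[1]*r2; return (p+q)/2,np.linalg.norm(p-q)
E
python3 - <<'E'
from h import *
p,M=pose()
e,g=tri((331.75,135.75),(190.6,174.3)); print(e,g,(e-p)@M)
# rack: clean measurements from initial images
for n in('top','scene'):
    z=np.load(n+'0.npz'); im=z['im']; P=cloud(n,z['d']); hsv=cv2.cvtColor(im,cv2.COLOR_RGB2HSV).astype(int); H,S,V=hsv[...,0],hsv[...,1],hsv[...,2]
    m=np.zeros(H.shape,bool)
    if n=='top': m[180:210,340:375]=1
    else: m[220:253,125:145]=1
    m&=(H>20)&(H<34)&(S>140)&(V>70); v,u=np.where(m)
    c=np.c_[u,v].astype(np.float32); vx,vy,x0,y0=cv2.fitLine(c,cv2.DIST_L2,0,.01,.01).ravel()
    t=(c-[x0,y0])@[vx,vy]; a=np.array([x0,y0])+t.min()*np.array([vx,vy]); b=np.array([x0,y0])+t.max()*np.array([vx,vy])
    print(n,'peg px',len(u),a.round(1),b.round(1))
    m=(H>100)&(H<125)&(S>90)&(P[...,2]>.215)&(P[...,2]<.24); m[:, :90]=0
    m&=(abs(P[...,0]-.51)<.06)&(abs(P[...,1]+.37)<.06)
    v,u=np.where(m); q=np.array([ray(n,i,j,.227)[:2] for i,j in zip(u,v)]); print(n,'posttop',q.mean(0).round(4),[np.round(k*1000 if not np.isscalar(k) else k,1) for k in map(np.array,cv2.minAreaRect(q.astype(np.float32)))])
E
```

```text
[0.57030222 0.2513661  0.30808626] 0.00022260871990347736 [ 0.00247123  0.06513827 -0.00172842]
top peg px 37 [350.1 200.1] [360.7 193.4]
top posttop [ 0.5095 -0.3676] [array([ 509.3, -367.5]), array([42.6, 18.3]), np.float64(28641.3)]
scene peg px 107 [130.2 248. ] [137.1 223. ]
scene posttop [ 0.5121 -0.3739] [array([ 512.2, -373.9]), array([37.6, 12.8]), np.float64(26685.9)]
```

Run:
```python
from h import *
for a,b in(((137.1,223),(350.1,200.1)),((136.8,224),(350.5,199.8))):
    e,g=tri(a,b); print(e.round(4),g)
    h=e[:2]-np.array([.5108,-.3705]); print(np.hypot(*h),h/np.hypot(*h),np.degrees(np.arctan2(h[1],h[0])))
# ray at given heights
for z in(.252,.256): print(ray('scene',137.1,223,z),ray('top',350.1,200.1,z))
z=np.load('scene0.npz');P=cloud('scene',z['d'])
print(P[222:250:3,128:140].round(3)[:,::2].tolist()[:4])
```

```text
[ 0.476  -0.3121  0.2528] 0.0038878863720345977
0.0680113635007154 [-0.51198253  0.85899586] 120.79597564116536
[ 0.4772 -0.3139  0.2512] 0.003858326790296509
0.06583665376104034 [-0.5108344   0.85967914] 120.71942442068851
[ 0.47437918 -0.31365053  0.252     ] [ 0.4768443  -0.31045388  0.252     ]
[ 0.47717399 -0.31420064  0.256     ] [ 0.47651691 -0.30949834  0.256     ]
[[[0.322, -0.308, 0.062], [0.322, -0.303, 0.057], [0.327, -0.298, 0.059], [0.314, -0.29, 0.035], [0.319, -0.285, 0.037], [0.296, -0.275, -0.0]], [[0.324, -0.312, 0.05], [0.327, -0.307, 0.05], [0.329, -0.301, 0.047], [0.331, -0.296, 0.045], [0.481, -0.319, 0.256], [0.483, -0.315, 0.255]], [[0.325, -0.315, 0.039], [0.323, -0.309, 0.03], [0.331, -0.305, 0.036], [0.48, -0.326, 0.247], [0.484, -0.322, 0.248], [0.485, -0.318, 0.246]], [[0.332, -0.32, 0.034], [0.339, -0.315, 0.039], [0.335, -0.309, 0.028], [0.486, -0.33, 0.244], [0.489, -0.326, 0.244], [0.326, -0.29, -0.002]]]
```

```bash
python3 -m creep '{"delta_pos":[[-0.015,0.023,-0.02],[-0.03,0.046,-0.03],[-0.03,0.046,-0.03],[-0.03,0.046,0],[-0.03,0.046,0],[-0.03,0.046,0],[-0.03,0.046,0],[-0.03,0.046,0]],"rotation":[[0,0,0],[0,0,0],[0,0,0],[0,0,0],[0,0,0],[0,0,0],[0,0,0],[0,0,0]]}'
python3 -m creep '{"delta_pos":[[-0.03,0.046,0],[-0.03,0.046,0],[-0.015,0.02,0],[0,0,0],[0,0,0],[0,0,0],[0,0,0],[0,0,0]],"rotation":[[0,0,0],[0,0,0],[0,0,-0.12],[0.1,0,0],[0.15,0,0],[0.1,0,0],[0,0,0],[0,0,0]]}'
python3 - <<'E'
from h import *
p,M=pose();print(p.round(4));print(M.round(3),arm.observe()['qpos'].round(3))
E
```

```text
time: 9.05
eef_pos: [0.4675, -0.0962, 0.3857]
orientation: [-0.0, 0.981, 0.196, -0.001]
ft_force: [0.8, -0.3, -1.9]
opening: 0.216
time: 10.05
eef_pos: [0.4427, -0.2261, 0.3864]
orientation: [-0.168, 0.952, 0.252, -0.044]
ft_force: [0.2, -0.4, -1.5]
opening: 0.22
[ 0.4427 -0.2261  0.3864]
[[ 0.869  0.465 -0.169]
 [ 0.494 -0.817  0.297]
 [ 0.    -0.341 -0.94 ]] [ 0.938  0.298 -0.571  1.248 -0.063  1.912  0.869]
```

```bash
python3 -m creep '{"delta_pos":[[0,0,0],[0,0,0],[0,0,0],[0,0,0],[0,0,0],[0,0,0],[0,0,0],[0,0,0]],"rotation":[[-0.1,0,0],[-0.17,0,0],[-0.17,0,0],[-0.17,0,0],[-0.17,0,0],[-0.17,0,0],[-0.17,0,0],[0,0,0]]}'
python3 - <<'E'
from h import *
p,M=pose();print(p.round(4));print(M.round(3),arm.observe()['qpos'].round(3))
E
```

```text
time: 11.05
eef_pos: [0.4411, -0.2244, 0.3859]
orientation: [0.365, 0.895, 0.238, 0.095]
ft_force: [-0.4, -0.8, -1.2]
opening: 0.225
[ 0.4411 -0.2244  0.3859]
[[ 0.869  0.357  0.344]
 [ 0.496 -0.619 -0.609]
 [-0.004  0.699 -0.715]] [ 0.956 -0.491 -0.725  2.003  0.286  0.992  0.63 ]
```

```bash
python3 -m creep '{"delta_pos":[[0,-0.01,0.01],[0,-0.02,0.02],[0,-0.02,0.02],[0,-0.015,0.015],[0,-0.005,0.005],[0,0,0]],"rotation":[[0,0,0],[0,0,0],[0,0,0],[0,0,0],[0,0,0],[0,0,0]]}'
python3 - <<'E'
from h import *
p,M=pose();print(p.round(4));print(M.round(3),arm.observe()['qpos'].round(3))
for n,(x0,x1,y0,y1) in {'top':(280,400,150,240),'scene':(70,230,160,300)}.items():
    im,d=shot(n,n+'3'); im=im[y0:y1,x0:x1,::-1]
    s=min(800/(x1-x0),600/(y1-y0)); print(s); cv2.imwrite(f'pics/{n}3c.png',cv2.resize(im,None,fx=s,fy=s,interpolation=cv2.INTER_CUBIC))
E
```

```text
time: 11.8
eef_pos: [0.442, -0.2256, 0.2875]
orientation: [0.362, 0.896, 0.236, 0.096]
ft_force: [0.2, 0.4, -2.2]
opening: 0.221
[ 0.442  -0.2256  0.2875]
[[ 0.87   0.354  0.343]
 [ 0.493 -0.626 -0.605]
 [ 0.     0.695 -0.719]] [ 1.01  -0.455 -0.843  2.167  0.351  0.818  0.468]
6.666666666666667
4.285714285714286
```

View pics/scene3c.png

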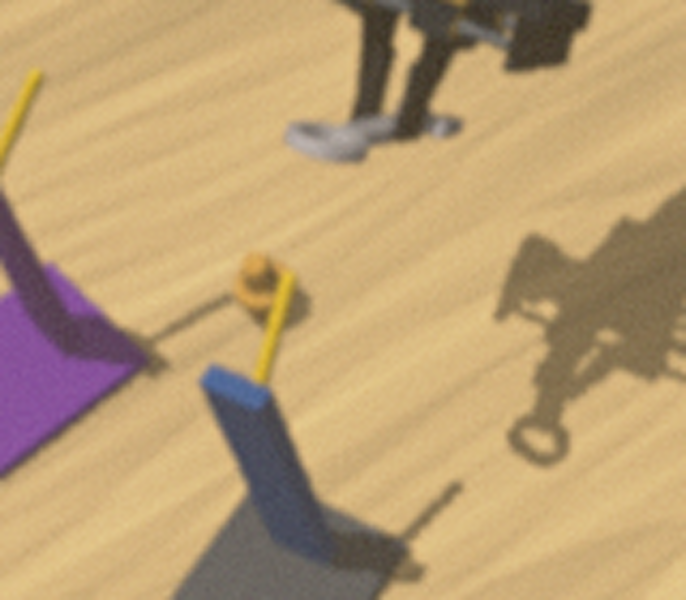

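View pics/top3c.png

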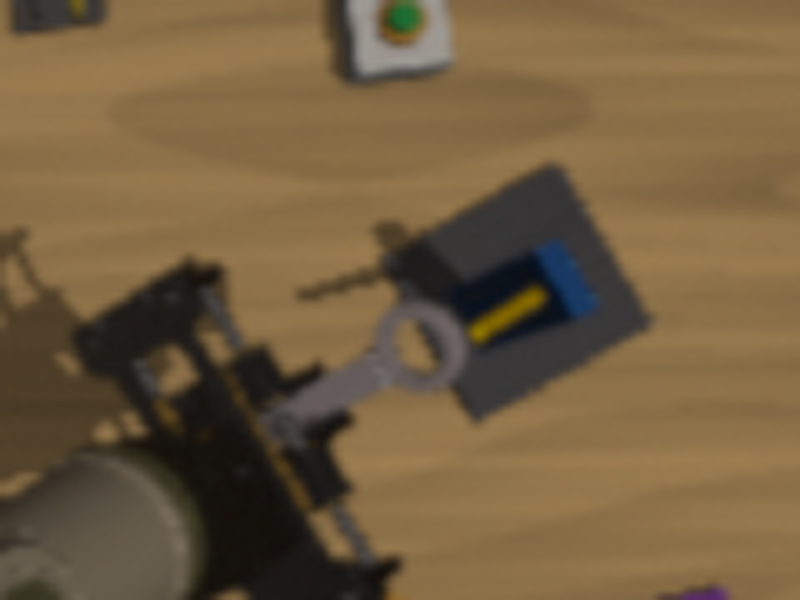

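Run:
```python
from h import *
p,M=pose()
e,g=tri((146.4,192.8),(343.4,201.75)); print('eye',e.round(4),g,'tool',((e-p)@M).round(4),'pred',(p+M@[.0025,.065,-.0017]).round(4))
a,g2=tri((137.1,223),(350.1,200.1)); print('tip',a.round(4),g2)
print('eye-tip tool',((a-e)@M).round(4))
```

```text
eye [ 0.4654 -0.2668  0.3347] 0.0027280171132996905 tool [-0.0003  0.0662 -0.0003] pred [ 0.4669 -0.2638  0.3349]
tip [ 0.476  -0.3121  0.2528] 0.0038878863720345977
eye-tip tool [-0.0132 -0.0251  0.0899]
```

```bash
python3 -m creep '{"delta_pos":[[-0.006,-0.012,0.01],[-0.007,-0.013,0.02],[0,0,0.02],[0,0,0.01],[0,0,0],[0,0,0]],"rotation":[[0,0,0],[0,0,0],[0,0,0],[0,0,0],[0,0,0],[0,0,0]]}'
python3 - <<'E'
from h import *
p,M=pose();print(p.round(4));print(M.round(3),arm.observe()['qpos'].round(3))
for n,(x0,x1,y0,y1) in {'top':(300,390,160,228),'scene':(100,190,180,260)}.items():
    im,d=shot(n,n+'4'); im=im[y0:y1,x0:x1,::-1]
    cv2.imwrite(f'pics/{n}4c.png',cv2.resize(im,None,fx=8,fy=8-(n=='scene'),interpolation=cv2.INTER_CUBIC) if 0 else cv2.resize(im,None,fx=7,fy=7,interpolation=cv2.INTER_CUBIC))
E
```

```text
time: 12.65
eef_pos: [0.4424, -0.2523, 0.2275]
orientation: [0.363, 0.896, 0.236, 0.096]
ft_force: [-0.3, -1.1, -1.3]
opening: 0.223
[ 0.4424 -0.2523  0.2275]
[[ 0.87   0.354  0.344]
 [ 0.494 -0.624 -0.606]
 [ 0.     0.697 -0.718]] [ 1.115 -0.376 -0.936  2.249  0.472  0.672  0.347]
```

View pics/scene4c.png

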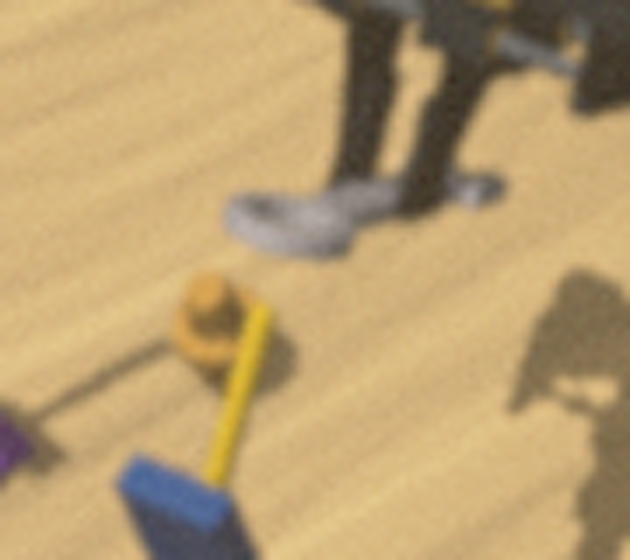

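View pics/top4c.png

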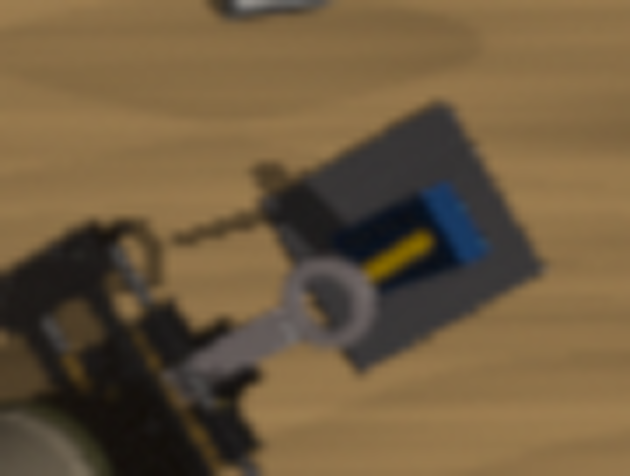

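```bash
python3 -m creep '{"delta_pos":[[0,0,0.01],[0,0,0.012],[0,0,0.012],[0,0,0.01],[0,0,0],[0,0,0]],"rotation":[[0,0,0],[0,0,0],[0,0,0],[0,0,0],[0,0,0],[0,0,0]]}'
python3 - <<'E'
from h import *
p,M=pose();print(p.round(4));print(M.round(3),arm.observe()['qpos'].round(3))
for n,(x0,x1,y0,y1) in {'top':(300,390,160,228),'scene':(100,190,180,260)}.items():
    im,d=shot(n,n+'5'); im=im[y0:y1,x0:x1,::-1]
    cv2.imwrite(f'pics/{n}5c.png',cv2.resize(im,None,fx=7,fy=7,interpolation=cv2.INTER_CUBIC))
E
```

```text
time: 13.5
eef_pos: [0.4574, -0.2791, 0.1955]
orientation: [0.363, 0.896, 0.236, 0.096]
ft_force: [0.3, -0.9, -1.6]
opening: 0.223
[ 0.4574 -0.2791  0.1955]
[[ 0.87   0.354  0.344]
 [ 0.493 -0.625 -0.605]
 [ 0.     0.696 -0.718]] [ 1.269 -0.256 -1.066  2.246  0.653  0.605  0.207]
```

View pics/scene5c.png

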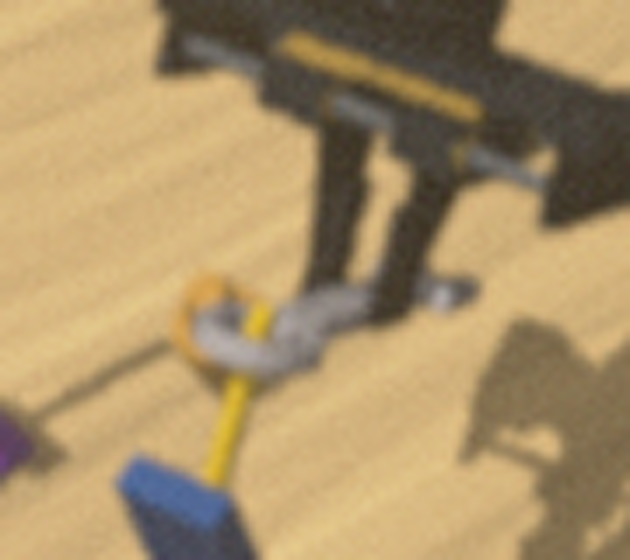

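View pics/top5c.png

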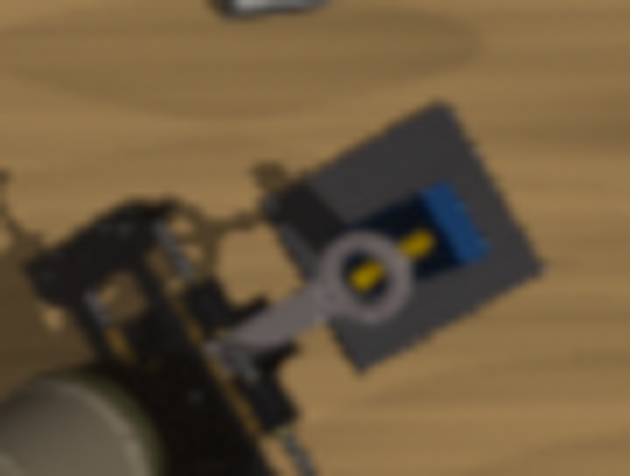

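```bash
python3 -m creep '{"delta_pos":[[0,0,0.01],[0,0,0.01],[0,0,0.01],[0,0,0.008],[0,0,0],[0,0,0]],"rotation":[[0,0,0],[0,0,0],[0,0,0],[0,0,0],[0,0,0],[0,0,0]]}'
python3 - <<'E'
from h import *
p,M=pose();print(p.round(4));print(M.round(3),arm.observe()['qpos'].round(3))
for n,(x0,x1,y0,y1) in {'scene':(100,190,180,260)}.items():
    im,d=shot(n,n+'6'); im=im[y0:y1,x0:x1,::-1]
    cv2.imwrite(f'pics/{n}6c.png',cv2.resize(im,None,fx=7,fy=7,interpolation=cv2.INTER_CUBIC))
E
```

```text
time: 14.35
eef_pos: [0.4705, -0.3019, 0.1685]
orientation: [0.363, 0.896, 0.237, 0.096]
ft_force: [-0.0, -0.1, -1.7]
opening: 0.218
[ 0.4705 -0.3019  0.1685]
[[ 0.87   0.354  0.344]
 [ 0.494 -0.624 -0.606]
 [ 0.     0.696 -0.718]] [ 1.411 -0.103 -1.208  2.234  0.912  0.608  0.014]
```

View pics/scene6c.png

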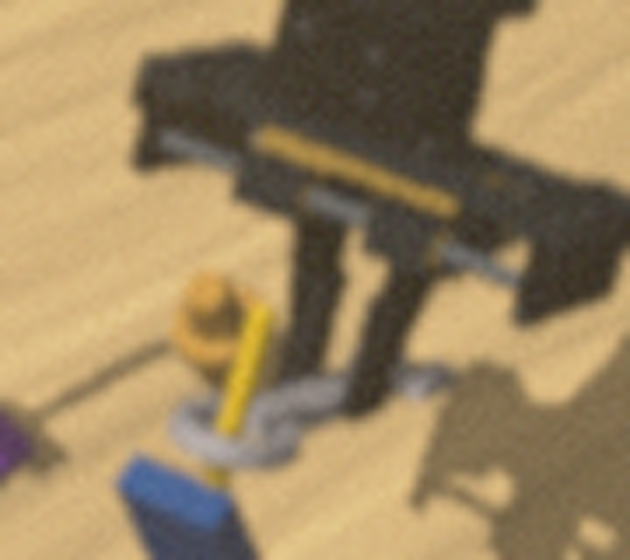

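```bash
python3 -m creep '{"delta_pos":[[0,0,0],[0,0,0],[0,0,0],[0,0,0],[0,0,0],[0,0,0]],"rotation":[[0,0,0],[0,0,0],[0,0,0],[0,0,0],[0,0,0],[0,0,0]]}' 0.5 20
python3 - <<'E'
from h import *
p,M=pose();print(p.round(4))
for n,(x0,x1,y0,y1) in {'top':(300,390,160,228),'scene':(100,190,180,260)}.items():
    im,d=shot(n,n+'7'); im=im[y0:y1,x0:x1,::-1]
    cv2.imwrite(f'pics/{n}7c.png',cv2.resize(im,None,fx=7,fy=7,interpolation=cv2.INTER_CUBIC))
E
```

```text
time: 15.15
eef_pos: [0.4704, -0.3021, 0.1681]
orientation: [0.363, 0.896, 0.236, 0.096]
ft_force: [0.4, -0.8, 0.5]
opening: 0.496
[ 0.4704 -0.3021  0.1681]
```

View pics/scene7c.png

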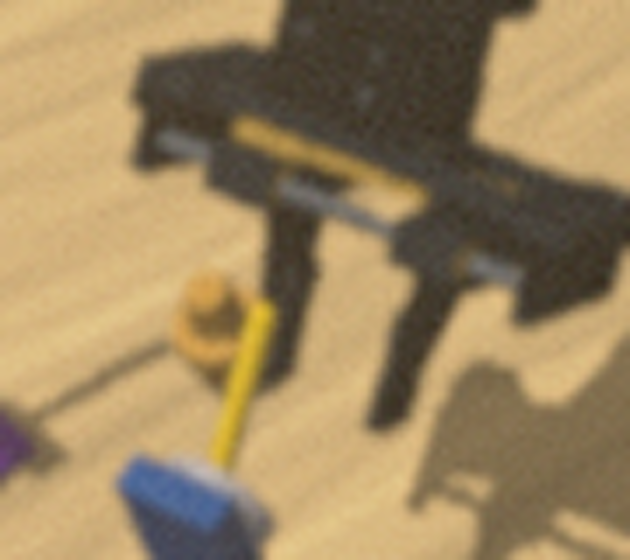

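View pics/top7c.png

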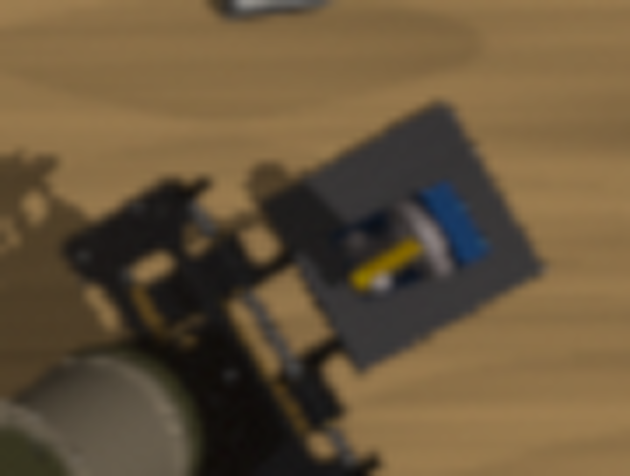

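```bash
python3 -m creep '{"delta_pos":[[0,0,-0.015],[0,0,-0.03],[0,0,-0.04],[0,0,-0.05],[0,0,-0.05],[0,0,-0.04],[0,0,0],[0,0,0]],"rotation":[[0,0,0],[0,0,0],[0,0,0],[0,0,0],[0,0,0],[0,0,0],[0.1,0,0],[0.15,0,0]]}'
python3 - <<'E'
from h import *
p,M=pose();print(p.round(4));print(M.round(3),arm.observe()['qpos'].round(3))
for n,(x0,x1,y0,y1) in {'top':(300,390,160,228),'scene':(100,190,180,260)}.items():
    im,d=shot(n,n+'8'); im=im[y0:y1,x0:x1,::-1]
    cv2.imwrite(f'pics/{n}8c.png',cv2.resize(im,None,fx=7,fy=7,interpolation=cv2.INTER_CUBIC))
E
```

```text
time: 16.25
eef_pos: [0.4078, -0.1853, 0.3028]
orientation: [0.247, 0.934, 0.25, 0.066]
ft_force: [0.7, -0.9, 0.8]
opening: 0.501
[ 0.4078 -0.1853  0.3028]
[[ 0.866  0.435  0.247]
 [ 0.5   -0.753 -0.428]
 [-0.     0.494 -0.869]] [ 0.56  -0.384 -0.442  2.065  0.274  1.119  0.563]
```

View pics/scene8c.png

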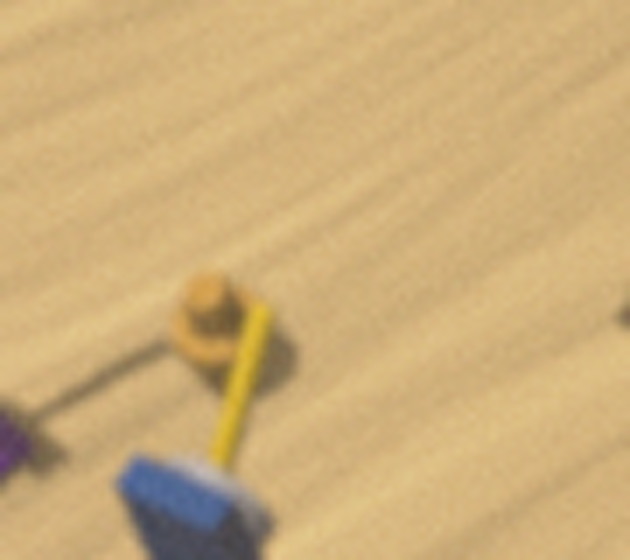

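View pics/top8c.png

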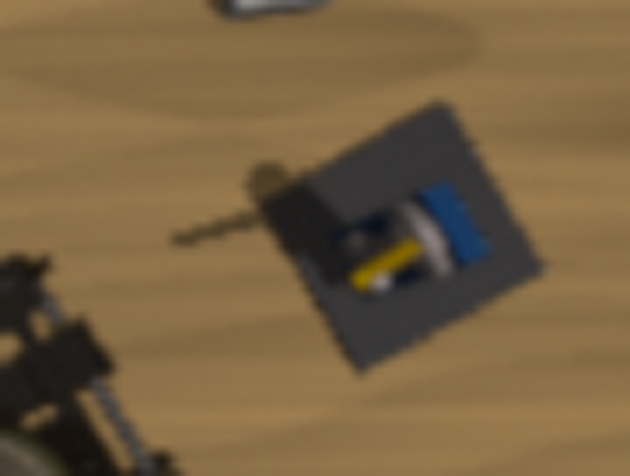

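Run:
```python
from h import *
z=np.load('top8.npz');P=cloud('top',z['d'])
sub=P[185:205,345:370].reshape(-1,3); rgb=z['im'][185:205,345:370].reshape(-1,3).astype(int)
f=np.array([-.492,.870]);o=np.array([.505,-.3626])
a=(sub[:,:2]-o)@f; b=(sub[:,:2]-o)@np.array([.87,.492])
m=(rgb.max(1)-rgb.min(1)<35)&(rgb.min(1)>70)
for i in np.where(m)[0]: print('fwd %.0f lat %.0f z %.0f'%(a[i]*1e3,b[i]*1e3,sub[i,2]*1e3),rgb[i])
```

```text
fwd 6 lat 17 z 217 [84 77 76]
fwd 2 lat 15 z 215 [91 84 84]
fwd 4 lat 12 z 215 [101  93  92]
fwd 1 lat 10 z 216 [104  96  95]
fwd -0 lat 8 z 222 [79 75 79]
fwd 6 lat 8 z 216 [102  93  92]
fwd 4 lat 7 z 217 [122 113 111]
fwd 2 lat 5 z 221 [114 105 105]
fwd -2 lat 3 z 221 [80 76 84]
fwd 8 lat 5 z 215 [89 81 74]
fwd 7 lat 4 z 221 [123 114 113]
fwd 3 lat 2 z 219 [134 124 123]
fwd -1 lat -0 z 217 [104  98  99]
fwd 8 lat 0 z 219 [108  98  91]
fwd 4 lat -2 z 215 [130 120 119]
fwd 1 lat -3 z 217 [126 116 115]
fwd -0 lat -5 z 223 [85 80 84]
fwd 6 lat -5 z 215 [119 108 105]
fwd 3 lat -6 z 216 [126 116 115]
fwd 1 lat -8 z 220 [92 86 87]
fwd 10 lat -7 z 222 [98 90 88]
fwd 5 lat -10 z 215 [116 106 105]
fwd 1 lat -12 z 214 [94 87 87]
fwd 6 lat -13 z 213 [102  93  92]
fwd 2 lat -15 z 211 [104  96  95]
fwd 6 lat -16 z 207 [87 80 79]
fwd 3 lat -18 z 207 [97 90 88]
fwd 1 lat -12 z 95 [101  91  78]
fwd 10 lat -12 z 94 [123 110  91]
fwd 6 lat -14 z 91 [133 124 117]
fwd -0 lat -16 z 80 [98 91 91]
fwd 0 lat -19 z 61 [84 79 80]
```

```bash
python3 -m creep '{"delta_pos":[[0,0,0],[0,0,0],[0,0,0],[0,0,0],[0,0,0],[0,0,0],[0,0,0],[0,0,0]],"rotation":[[0.16,0,0],[0.16,0,0],[0.16,0,0],[0.037,0,0],[0,0,0.14],[0,0,0.14],[0,0,0.13],[0,0,0]]}' 0.6
python3 -m creep '{"delta_pos":[[0.015,-0.02,0],[0.03,-0.04,0],[0.03,-0.04,0],[0.03,-0.04,0],[0.03,-0.04,0],[0.03,-0.035,0.02],[0.016,-0.02,0.02],[0,0,0.01]],"rotation":[[0,0,0],[0,0,0],[0,0,0],[0,0,0],[0,0,0],[0,0,0],[0,0,0],[0,0,0]]}'
python3 - <<'E'
from h import *
p,M=pose();print(p.round(4));print(M.round(3),arm.observe()['qpos'].round(3))
for n,(x0,x1,y0,y1) in {'top':(150,310,130,250),'scene':(210,360,100,260)}.items():
    im,d=shot(n,n+'9'); im=im[y0:y1,x0:x1,::-1]
    s=min(700/(x1-x0),600/(y1-y0)); print(s); cv2.imwrite(f'pics/{n}9c.png',cv2.resize(im,None,fx=s,fy=s,interpolation=cv2.INTER_CUBIC))
E
```

```text
time: 17.35
eef_pos: [0.4072, -0.1863, 0.3022]
orientation: [0.003, 0.998, 0.055, 0.001]
ft_force: [-0.8, -0.1, -0.1]
opening: 0.6
time: 18.35
eef_pos: [0.5612, 0.0687, 0.2504]
orientation: [0.001, 0.998, 0.058, 0.0]
ft_force: [0.1, -0.4, 0.3]
opening: 0.598
[0.5612 0.0687 0.2504]
[[ 0.993  0.116  0.   ]
 [ 0.116 -0.993 -0.003]
 [ 0.     0.003 -1.   ]] [ 0.253  0.23  -0.536  1.558  0.122  1.387 -0.177]
4.375
3.75
```

View pics/scene9c.png

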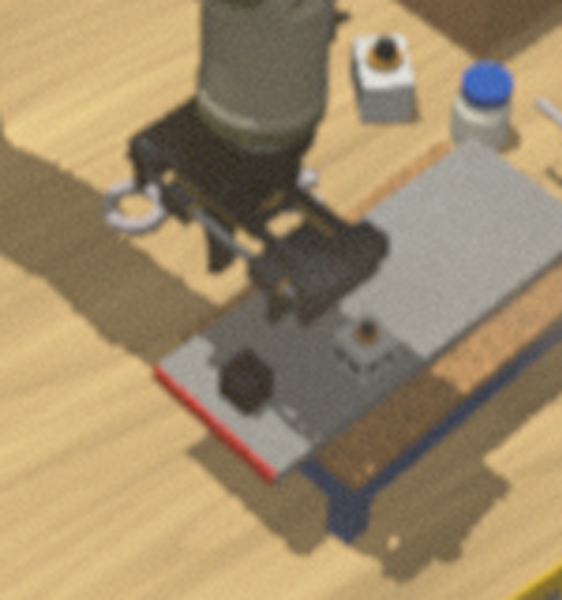

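View pics/top9c.png

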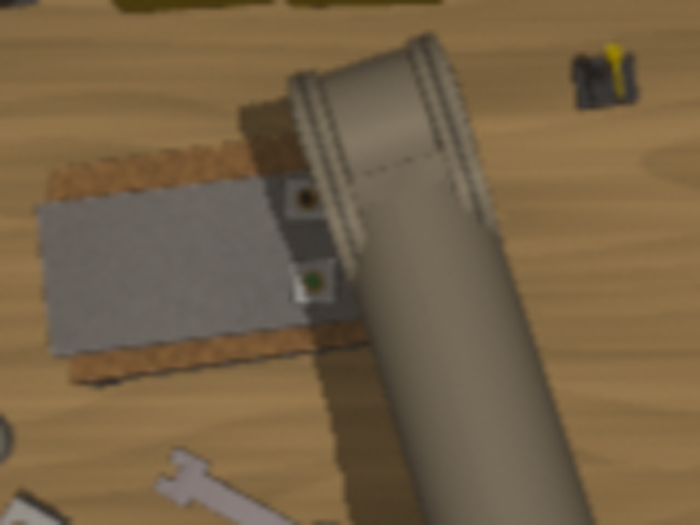

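Run:
```python
from h import *
for tag in('scene0','scene9','top0'):
    n=tag[:-1]; z=np.load(tag+'.npz'); P=cloud(n,z['d']); V=z['im'].max(2)
    m=(V<75)&(z['d']>0)&(P[...,2]>.147)&(P[...,2]<.162)&(abs(P[...,0]-.562)<.03)&(abs(P[...,1]-.069)<.035)
    v,u=np.where(m); q=np.array([ray(n,i,j,.154)[:2] for i,j in zip(u,v)],np.float32)
    print(tag,len(u),[np.round(k,3) for k in map(np.array,cv2.minAreaRect(q*1000))])
    hsv=cv2.cvtColor(z['im'],cv2.COLOR_RGB2HSV).astype(int)
    m=((hsv[...,0]<8)|(hsv[...,0]>172))&(hsv[...,1]>110)&(abs(P[...,0]-.57)<.1)&(abs(P[...,1]-.03)<.05)
    v,u=np.where(m); q=np.array([ray(n,i,j,.118 if n=='top' else .112)[:2] for i,j in zip(u,v)],np.float32)
    print('  red',len(u),q.mean(0).round(4),[np.round(k,3) for k in map(np.array,cv2.minAreaRect(q*1000))])
```

```text
scene0 36 [array([569.454,  61.946]), array([28.175, 25.039]), np.float64(2.758)]
  red 118 [0.5717 0.0325] [array([566.089,  31.426]), array([135.372,  10.185]), np.float64(6.243)]
scene9 87 [array([566.605,  63.06 ]), array([30.077, 32.148]), np.float64(3.337)]
  red 120 [0.5732 0.0326] [array([567.313,  31.56 ]), array([137.834,  10.185]), np.float64(6.243)]
top0 66 [array([561.146,  68.203]), array([30.94 , 31.264]), np.float64(89.413)]
  red 38 [0.5676 0.0349] [array([565.536,  34.597]), array([128.827,   4.434]), np.float64(6.279)]
```

```bash
python3 -m creep '{"delta_pos":[[0.002,0.002,0.02],[0,0,0.03],[0,0,0.03],[0,0,0.025],[0,0,0.015],[0,0,0.008],[0,0,0],[0,0,0]],"rotation":[[0,0,0],[0,0,0],[0,0,0],[0,0,0],[0,0,0],[0,0,0],[0,0,0],[0,0,0]]}'
python3 -m creep '{"delta_pos":[[0,0,0],[0,0,0],[0,0,0],[0,0,0],[0,0,0],[0,0,0]],"rotation":[[0,0,0],[0,0,0],[0,0,0],[0,0,0],[0,0,0],[0,0,0]]}' 0 30
python3 - <<'E'
from h import *
p,M=pose();print(p.round(4));print(M.round(4))
E
```

```text
time: 19.45
eef_pos: [0.5647, 0.0642, 0.1249]
orientation: [0.001, 0.998, 0.055, 0.001]
ft_force: [0.5, 0.1, 0.2]
opening: 0.601
time: 20.2
eef_pos: [0.5639, 0.0641, 0.1241]
orientation: [0.002, 0.998, 0.055, 0.0]
ft_force: [-4.0, -1.3, 5.8]
opening: 0.365
[0.5639 0.0641 0.1241]
[[ 9.940e-01  1.095e-01  1.000e-03]
 [ 1.095e-01 -9.940e-01 -3.100e-03]
 [ 7.000e-04  3.200e-03 -1.000e+00]]
```

```bash
python3 -m creep '{"delta_pos":[[0,0.002,0],[0,0.004,0],[0,0.006,0],[0,0.008,0],[0.001,0.01,0],[0,0.01,0],[0,0.01,0],[0,0.01,0]],"rotation":[[0,0,0],[0,0,0],[0,0,0],[0,0,0],[0,0,0],[0,0,0],[0,0,0],[0,0,0]]}' 0 45
python3 -m creep '{"delta_pos":[[0,0.01,0],[0,0.01,0],[0,0.01,0],[0.001,0.01,0],[0,0.008,0],[0,0.006,0],[0,0.004,0],[0,0,0]],"rotation":[[0,0,0],[0,0,0],[0,0,0],[0,0,0],[0,0,0],[0,0,0],[0,0,0],[0,0,0]]}'
python3 - <<'E'
from h import *
p,M=pose();print(p.round(4));print(M.round(4))
for n,(x0,x1,y0,y1) in {'top':(150,310,130,250),'scene':(210,360,130,310)}.items():
    im,d=shot(n,n+'a'); im=im[y0:y1,x0:x1,::-1]
    s=min(700/(x1-x0),600/(y1-y0)); print(s); cv2.imwrite(f'pics/{n}ac.png',cv2.resize(im,None,fx=s,fy=s,interpolation=cv2.INTER_CUBIC))
E
```

```text
time: 21.2
eef_pos: [0.5718, 0.0042, 0.1241]
orientation: [0.001, 0.998, 0.055, 0.001]
ft_force: [-0.9, 5.5, 0.9]
opening: 0.369
time: 22.2
eef_pos: [0.5789, -0.054, 0.1241]
orientation: [0.002, 0.999, 0.054, 0.0]
ft_force: [1.0, -0.8, -2.8]
opening: 0.366
[ 0.5789 -0.054   0.1241]
[[ 9.941e-01  1.086e-01  1.100e-03]
 [ 1.086e-01 -9.941e-01 -3.900e-03]
 [ 7.000e-04  4.000e-03 -1.000e+00]]
4.375
3.3333333333333335
```

View pics/sceneac.png

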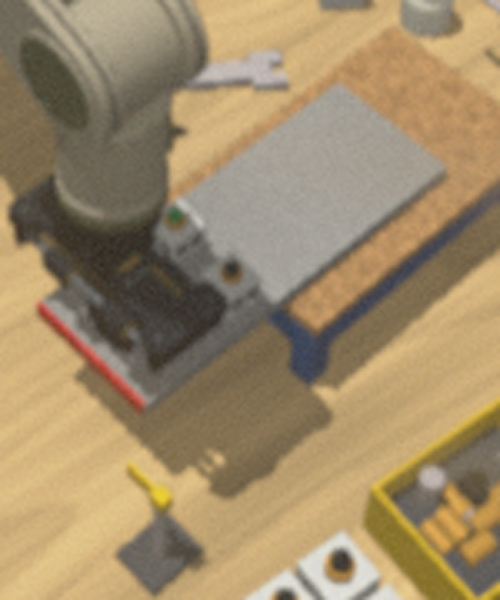

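View pics/topac.png

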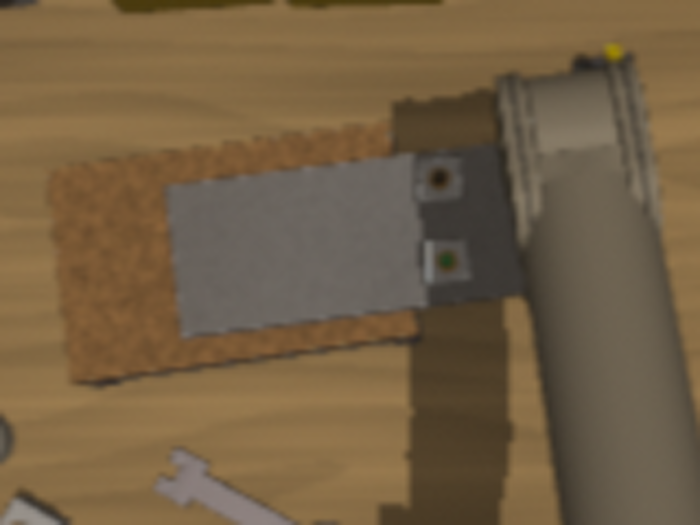

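Run:
```python
from h import *
z=np.load('scenea.npz'); im=z['im']
x0,x1,y0,y1=215,295,215,305
cv2.imwrite('pics/zoom_a.png',cv2.resize(im[y0:y1,x0:x1,::-1],None,fx=6.5,fy=6.5,interpolation=cv2.INTER_CUBIC))
a=np.load('top0.npz')['im'][125:165,270:310,::-1]; cv2.imwrite('pics/zoom_b.png',cv2.resize(a,None,fx=14,fy=14,interpolation=cv2.INTER_CUBIC))
```

```text
(no output)
```

View pics/zoom_a.png

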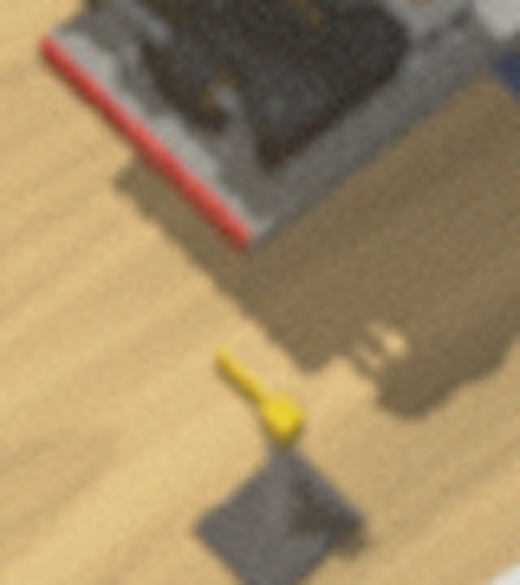

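View pics/zoom_b.png

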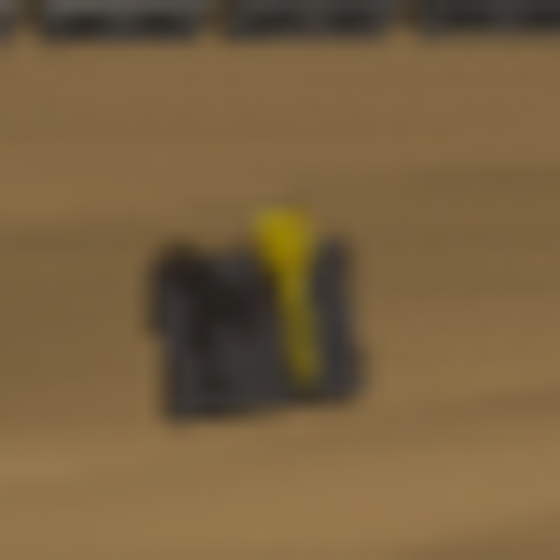

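Run:
```python
from h import *
xs=np.array([-.124,.992]); ys=np.array([-.992,-.124]); c=np.array([.551,.2407])
def f(n,u,v,z): q=ray(n,u,v,z)[:2]-c; return np.round([q@xs*1e3,q@ys*1e3],1)
g=lambda a,b:(215+a/6.5,215+b/6.5)
print('tip',f('scene',*g(222,353),.118),'blade root',f('scene',*g(255,388),.118))
print('corner far',f('scene',*g(48,38),.118),'near',f('scene',*g(254,236),.118))
print('top tip',f('top',270+304/14,125+375/14,.118),'root',f('top',270+288/14,125+270/14,.118))
z=np.load('scenea.npz');P=cloud('scene',z['d']);hsv=cv2.cvtColor(z['im'],cv2.COLOR_RGB2HSV).astype(int)
m=((hsv[...,0]<8)|(hsv[...,0]>172))&(hsv[...,1]>110); m[:215]=0;m[260:]=0;m[:,:215]=0;m[:,265:]=0
v,u=np.where(m);q=np.array([ray('scene',i,j,.109)[:2] for i,j in zip(u,v)])-c
A,B=q@xs,q@ys; print(len(u),'red x fit',np.polyfit(B,A,1),'B',B.min(),B.max())
# board sides/deck in top view
p,M=pose(); print('grip-based end:',((p[:2]-.036*np.array([-.1086,.9941]))-c)@xs)
```

```text
tip [-374.   -94.8] blade root [-374.8 -116. ]
corner far [-325.5   73.5] near [-326.6  -63.1]
top tip [-372.5  -87.9] root [-372.5 -118.6]
110 red x fit [ 0.01640845 -0.32676406] B -0.05698454777579525 0.07871523009230463
grip-based end: -0.33175276602916937
```

```bash
python3 -m creep '{"delta_pos":[[0,0.003,0],[0,0.006,0],[0,0.008,0],[0,0.01,0],[0,0.009,0],[0,0.006,0],[0,0.004,0],[0,0.001,0]],"rotation":[[0,0,0],[0,0,0],[0,0,0],[0,0,0],[0,0,0],[0,0,0],[0,0,0],[0,0,0]]}'
python3 -m creep '{"delta_pos":[[0,0,0],[0,0,0],[0,0,0],[0,0,0]],"rotation":[[0,0,0],[0,0,0],[0,0,0],[0,0,0]]}'
python3 - <<'E'
from h import *
p,M=pose();print(p.round(4));print(M.round(4))
im,d=shot('scene','sceneb'); shot('top','topb')
x0,x1,y0,y1=215,335,180,290
cv2.imwrite('pics/sceneb_c.png',cv2.resize(im[y0:y1,x0:x1,::-1],None,fx=5,fy=5,interpolation=cv2.INTER_CUBIC))
E
```

```text
time: 23.3
eef_pos: [0.5842, -0.0999, 0.1244]
orientation: [0.001, 0.999, 0.055, 0.001]
ft_force: [-0.3, 1.6, -4.6]
opening: 0.362
time: 23.8
eef_pos: [0.5842, -0.0998, 0.1245]
orientation: [0.002, 0.998, 0.055, 0.001]
ft_force: [-0.0, -1.1, -5.1]
opening: 0.361
[ 0.5842 -0.0998  0.1245]
[[ 0.994   0.1094  0.0016]
 [ 0.1094 -0.994  -0.0032]
 [ 0.0012  0.0033 -1.    ]]
```

View pics/sceneb_c.png

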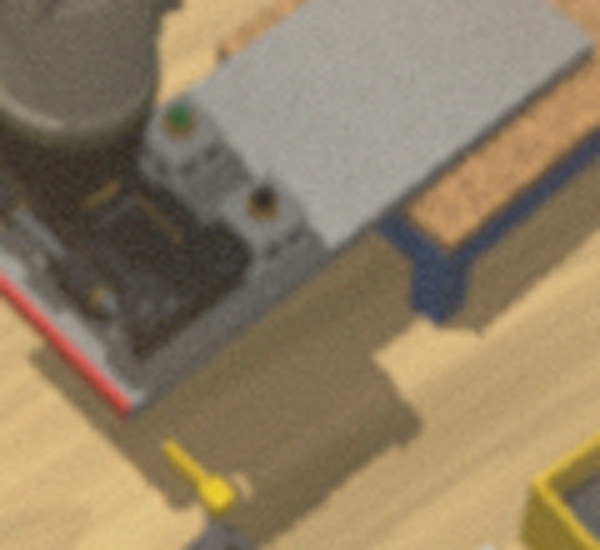

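View pics/topb.png

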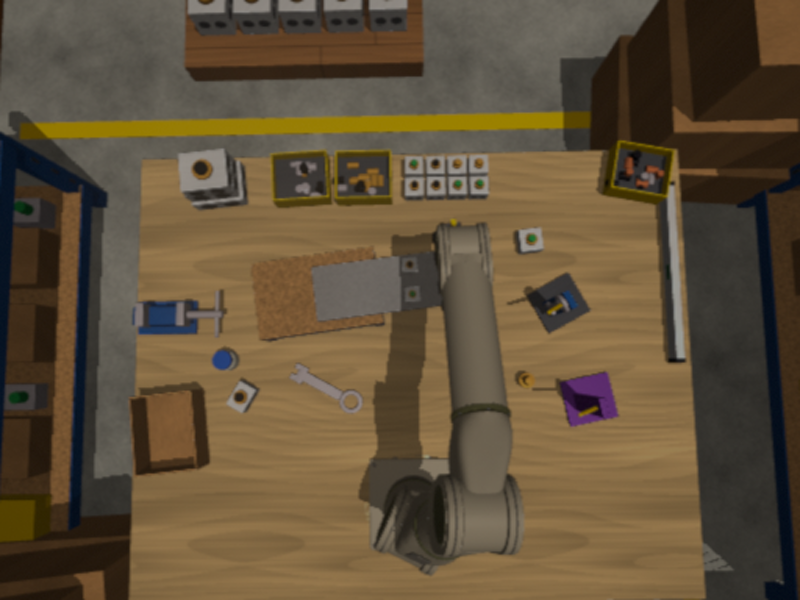

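Run:
```python
from h import *
xs=np.array([-.124,.992]); ys=np.array([-.992,-.124]); c=np.array([.551,.2407])
z=np.load('sceneb.npz');P=cloud('scene',z['d']);hsv=cv2.cvtColor(z['im'],cv2.COLOR_RGB2HSV).astype(int)
m=((hsv[...,0]<8)|(hsv[...,0]>172))&(hsv[...,1]>110); m[:215]=0;m[270:]=0;m[:,:190]=0;m[:,245:]=0
v,u=np.where(m);q=np.array([ray('scene',i,j,.109)[:2] for i,j in zip(u,v)])-c
A,B=q@xs,q@ys; f=np.polyfit(B,A,1); print(len(u),'red fit',f,'B',B.min(),B.max())
q=ray('scene',215+168/5,180+441/5,.118)[:2]-c; print('tip',q@xs,q@ys,'line there',np.polyval(f,q@ys))
for n,t in(('scene','sceneb'),('top','topb')):
    z=np.load(t+'.npz');P=cloud(n,z['d']);hsv=cv2.cvtColor(z['im'],cv2.COLOR_RGB2HSV).astype(int)
    a=(P[...,:2]-c)@xs;b=(P[...,:2]-c)@ys
    m=(a>-.2)&(a<.0)&(abs(b)<.06)&(hsv[...,1]<45)&(abs(P[...,2]-.118)<.02)
    k,l,st,_=cv2.connectedComponentsWithStats(m.astype(np.uint8)); i=1+np.argmax(st[1:,4]); m=l==i
    co=np.linalg.lstsq(np.c_[a[m],b[m],np.ones(m.sum())],P[...,2][m],rcond=None)[0]; print(n,m.sum(),'plane slopes',co.round(4),'z at end',co@[-.372,0,1])
    if n=='top':
        m=(abs(a)<.25)&(abs(b)<.14)&(hsv[...,1]>60)&(abs(P[...,2]-.1)<.01)
        print('deck',[np.round(k,1) for k in map(np.array,cv2.minAreaRect(P[...,:2][m].astype(np.float32)*1000))])
        m=(a>-.2)&(a<.09)&(abs(b)<.1)&(hsv[...,1]<45)&(abs(P[...,2]-.118)<.01)
        print('board b range',np.percentile(b[m],[2,98]))
        for lo in(-.15,-.1,-.05,0): print(lo,np.percentile(b[m&(a>lo)&(a<lo+.04)],[2,98]).round(4))
o=arm.observe();print(o['ft_force'],o['ft_torque'])
```

```text
122 red fit [ 0.01632487 -0.37262708] B -0.057584650111893905 0.0806368465416947
tip -0.3728336581807369 -0.09132852834060953 line there -0.374118002321681
scene 2089 plane slopes [-0.001   0.001   0.1189] z at end 0.11931225669332941
top 1505 plane slopes [ 0.     -0.0025  0.119 ] z at end 0.11898524990481643
deck [array([557., 198.]), array([201.2, 413.9]), np.float64(7.1)]
board b range [-0.05865525  0.07227281]
-0.15 [-0.0574  0.0726]
-0.1 [-0.0579  0.0721]
-0.05 [-0.0581  0.0721]
0 [-0.0562  0.067 ]
[ 1.02910388 -1.03887022 -4.13878792] [-0.37505637 -0.05803528 -0.05623865]
```

Run:
```python
from h import *
a=np.load('sceneb.npz')['im'][200:300,90:200,::-1];b=np.load('topb.npz')['im'][160:228,320:390,::-1]
cv2.imwrite('pics/fin.png',np.hstack([cv2.resize(a,(440,400),interpolation=cv2.INTER_CUBIC),cv2.resize(b,(350,400),interpolation=cv2.INTER_CUBIC)]))
```

```text
(no output)
```

View pics/fin.png

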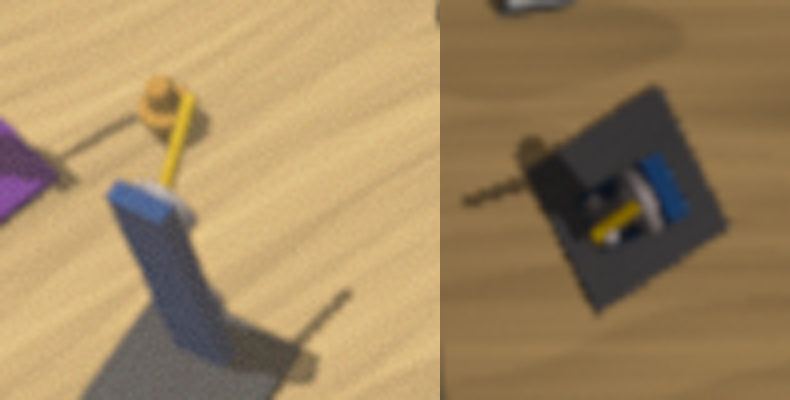

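The ring is still on the blue post's peg, seen behind the post at (175,190) in the left view and at (650,200) in the right, with the jaws hanging below it. Everything is at rest, so I am handing in.

```bash
python3 -c "
from workcell import arm
print(arm.close_job())"
```

```text
the job is handed in; nothing more can be done
None
```

Both parts of the job are done and handed in, at about 24 s on the robot's clock; the interface gives no verdict. I hung the smaller ring spanner by its eye on the yellow peg of the blue post and let go. Then I slid the board out by its grip block to the pointer and finished still holding it at 45 N.

What the last checks showed:
- **Spanner:** it hangs at rest on the peg, with its ring against the post and its jaws straight below, clear of the table.
- **Board end:** the scene camera puts it about 1 mm from the pointer, 8–11 mm to one side of the stand's centre line and within about 0.016 rad of straight.
- **Board level:** the fitted slope is below 0.003 rad and the top is at about 0.119 m. The wrist carries a steady load of about 4–5 N.
- **Valve blocks:** both are upright where they stood on the board.
- **Everything else:** nothing else looks moved in the last top view, judged by eye only.

Two measurements disagreed:
- **Cameras:** the two views differ by 3–6 mm in places. I set the final slide from the board end and the pointer seen in the same picture. The top camera's start picture plus the distance moved gave nearly the same figure (47.3 mm against 45.6–47.7 mm; I moved 47).
- **Grip position:** working out the end from the gripper's position gave a figure about 5 mm further out. I put that down mostly to the fingers not being centred along the block and to the camera offset.

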